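# Unlatch the micromotor battery and put it on charge

## Task

Put the flat battery of the engraving micromotor on charge: pinch its orange snap tab in and keep it pinched while you lift the blue pack straight out of the grey power unit, without tearing at the latch. Lower it upright into the well of the white charger, press it down gently until you feel the sprung contact plate at the bottom give, then let go and leave it standing in the well. Do not squeeze hard, do not jam or ram the pack against either housing, not even while your fingers close on it, and leave the other things on the bench where they are.

Things in the scene. Friction and masses are not known exactly. Their poses are not given: they have to be found in the camera images.
- unit: grey fixed power unit, box 170 (its x, -100 to +70) x 120 (y) x 50 mm high; origin on the bench under its battery bay's centre, z up; dial and lamp on the -x end of its top. Bay: upright pocket 63 (x) x 49 (y) mm, 1.5 mm wider than the pack each side, floor 20 mm above the bench. Its +y wall overhangs the tab's tooth: the pack rises 1 mm, then holds until the tab is pushed in.
- bay_mouth (a point): centre of the bay's mouth, level with the unit's top, 50 mm above the bench, 30 mm above the bay's floor; axes as the unit. The latch tears if pack and unit press on each other with more than 25 N, upwards, down or sideways (all contacts added): fingers that close off-centre, or that move along as they close, push the pack into the bay, so close little by little and follow the load.
- pack: blue battery pack, upright block 60 (its x) x 46 (y) x 75 mm (z), 0.18 to 0.37 kg; origin at the centre of its underside, z up. At the start it stands latched in the bay, axes as the unit, its upper 45 mm free above the unit. Orange snap tab on its +y face, plain ribbed thumb rest opposite on its -y face.
- snap_tab: orange sprung tab of the pack. Origin as the pack's while out; it shifts to the pack's -y as pressed, at most 6 mm. It starts to move at 4.5 N, frees the catch when 3.5 to 5 mm in and is fully in at 13.5 N; springs out by itself. Its tooth, 8 to 14 mm above the pack's underside, stands 5 mm proud and goes in with it. A squeeze over 70 N cracks it; 25 to 45 N per finger is ample.
- tab_pad (a point): centre of the outer face of the tab's thumb pad (moves with the tab), 51 mm above the pack's underside; axes as the pack. The pad is 25 mm wide (x), from 34 to 69 mm above the underside. Out, it stands 7 mm proud of the pack's +y face (53 mm over pad and opposite face); fully in, 1 mm (47 mm).
- charger: white fixed charger, box 130 (its x) x 120 (y) x 60 mm high; origin on the bench under its centre, z up. It has one upright well in its top, at the centre. It breaks if the pack presses on it with more than 20 N.
- well_mouth (a point): centre of the well's mouth, level with the charger's top, 60 mm above the bench; axes as the charger. The well is 65 (x) x 51 (y) mm, 2.5 mm wider than the pack each side, with a groove 32 mm wide, 10 mm deep down the middle of both y walls that clears tab and tooth: the pack (its x along the charger's x) goes in either way round.
- contact_plate (a joint): how far the sprung contact plate (black, brass strips) at the well's bottom is pressed down, m: 0 free (the pack's weight hardly moves it); gives from 3.5 N; 0.001 at 6 N; 0.004 at 13.5 N, then rigid. Contact needs 0.001 for 0.2 s; aim at 8 to 12 N. Its free top lies anywhere from 13 to 31 mm below the mouth on a set stop that pressing does not shift: not measured, feel for it.
- file: flat steel file with a pale wooden handle, 225 x 18 x 17 mm, lying; a bystander, leave alone
- graver: engraving tool with a round wooden ball grip (33 mm) and thin steel shaft, 100 mm long, lying; a bystander, leave alone
- steel_cup: small open steel cup, 72 mm across, 40 mm high; a bystander, leave alone
- dial_gauge: round dial gauge with white face, 52 mm across, 14 mm thick, with a 45 mm stem, lying; a bystander, leave alone
- wax_block: small block of blue carving wax, 50 x 30 x 22 mm; a bystander, leave alone
- glass_jar: green glass jar with steel cap, 60 mm across, 75 mm high; a bystander, leave alone
- brush: small bench brush lying on the table, about 25 mm high; a bystander, leave alone
Mind the look-alikes: they are no part of the job. There is more than one size of the pack; the one meant has the size given above.

How it is judged (in metres and radians):
On the way, in this order (a step that is already met when the one before it is completed fails the run):
1. the pack is lifted clear of the bay in the fingers (z of pack in the frame of bay_mouth above 0.005 m and contact force between the fingers and pack above 1 N), for 0.1 s.
2. the pack, upright in the well, is pressed down so that the contact plate gives 1 mm or more (6 N), for 0.2 s (horizontal distance between pack and well_mouth below 0.006 m and z of pack in the frame of well_mouth below -0.012 m and angle between pack's own z axis and vertical below 0.12 rad and value of joint contact_plate above 0.001 m), for 0.2 s.
At the end, for the whole second after the job is handed in: The pack stands in the charger's well, upright within 0.12 rad, its underside at least 12 mm below the mouth and its centre within 6 mm of the well's, released and at rest (horizontal distance between pack and well_mouth below 0.006 m and z of pack in the frame of well_mouth below -0.012 m and angle between pack's own z axis and vertical below 0.12 rad and linear speed of pack below 0.01 m/s and not (contact force between the fingers and pack above 0.1 N)); the robot touches nothing.
It fails at once if pack and power unit press on each other with more than 25 N (latch torn) (contact force between pack and unit above 25 N).
It fails at once if the pack presses on the charger with more than 20 N (contact force between pack and charger above 20 N).
It fails at once if the snap tab is squeezed with more than 70 N (contact force between the fingers and snap_tab above 70 N).
It fails at once if another thing on the bench is moved more than 30 mm (distance of any of file, graver, steel_cup, dial_gauge, wax_block, glass_jar, brush from where it was at the start of the episode above 0.03 m).
It also fails if it takes over 58 s, if anything falls off the work surface, if the arm or the gripper's body presses on something with over 40 N, if the wrist force passes 120 N, or if a joint passes its speed limit or range.

## Robot

A 6-joint arm with a two-finger parallel gripper is mounted at the origin on the work surface. World frame = base frame: x ahead of the robot, y to its left, z up, the work surface at z = 0. Lengths are in m, angles in degrees, forces in N, time in s.
With the tool pointing down it reaches from about 0.4 to 0.825 m from the base axis. Payload 7 kg.
Tool frame: the origin (TCP) lies midway between the tips of the shut fingers; the grasp point (between the pads) lies 19 mm behind it (ctrl.hold_point_z is the distance from the TCP to the grasp point, in m); z points along the fingers, y is the line along which they close (so a half turn about z gives the same grasp; the last joint's range is limited). The gripper opens to 88 mm and grips with 3 to 60 N. Pads are 19 mm wide; open, the fingers measure 130 mm over their backs; the gripper's body (78 mm by 193 mm) begins 47 mm behind the grasp point.
Start: joints at [-47.206, 20.546, 0.682, 0, -70.136, -16.507], TCP at [0.299, -0.605, 0.227] pointing down, gripper open.
Joint ranges: [-176.03, 176.03], [-82.01, 121.73], [-58.28, 71.71], [-173.87, 95.51], [-174.79, -0.11], [-173.66, 173.66]. Speed limits (degrees/s): [136.94, 136.94, 172.46, 180, 180, 180].

## Interface

Orientations are given as [roll, pitch, yaw] about the fixed x, y, z axes, in that order (R = Rz(yaw) Ry(pitch) Rx(roll)).
In Python, from plant import ctrl gives the robot as it stands.
- The arm moves only by the tool apply_moves, never from a script. Its argument "deltas" is a list of rows, each an object with "fingers": the finger opening in mm, from 0 to 87.6; "delta_pos": the shift along the tool's x, y, z in mm, a list of three; "angular": the turn, a rotation vector about the tool's x, y, z in degrees, a list of three. A call has 1 to 10 rows; each row is the pose to reach, as a shift and turn from the pose commanded when the call began, along the tool's axes at that moment; what a row does not reach only later rows make up. A row lasts 1/10 s, in which the tool goes at most 50 mm and 8.59 degrees, less where a joint would pass 70% of its speed; a pose out of reach is approached as far as the arm can. A call with a gripper value outside its range is refused whole. The fingers move at their own pace and stop on an object; the grip force is fixed at half the most. Time passes only in rows, so rows that repeat a pose let the fingers close. It gives the time, the measured TCP pose, the force, the opening and the grip force at its end, in the units of the state.
- ctrl.get_obs(): the state, without advancing time (a new reading comes with each control period).
- ctrl.snapshot(name): name is "scene" or "top"; returns the picture (420x560x3 uint8, red, green, blue); there is no depth.
- ctrl.camera_params(name): a dict with "fx", "fy", "cx", "cy" (pixels), "cam_to_world" (4x4, takes a point from camera to world coordinates). Camera axes: x right, y up, looking along -z (the intrinsics and any distortion apply to the point x, -y, -z); pixel columns grow to the right and rows downward; lengths in m; the calibration is good to about 2 mm. A picture is of the moment at which its call begins. camera_params takes no time and is no camera call.
- ctrl.close_job(): hands the job in; it is judged then, once.
The state is a dict: "clock": time; "joint_pos": joint angles; "qvel": joint speeds; "tau": joint torques, N m; "tool_pos": TCP position; "orientation": TCP orientation; "force": force on the tool from outside, world axes, zero at the start; "moment": the same for the moment, N m; "opening": finger opening in m; "gripper_force": force on a finger pad.
Only numpy, scipy, OpenCV 4.12 (cv2) and the standard library are available. Lean on these libraries where they do the work, as an engineer would, in place of code of your own. Each camera call takes 0.05 s, during which the arm holds its last target. There are 200 camera calls.

## Working session

There is one attempt and no reset: what is moved stays moved. The work goes in short steps, Python scripts to look and compute and a tool call to move; the robot and the scene stay as the last step left them, time stands still between calls to the robot, and variables do not carry over. Pictures are saved under pics/ and viewed, at most 10 in all, crops included, and the job is handed in when it is done.

Besides the shell and the picture viewer there is one more tool, called after "Request:" as name(argument=value, ...) on one line, values as JSON. apply_moves: Moves the arm, as the interface text tells. Its arguments: {"type":"object","properties":{"deltas":{"type":"array"}},"required":["deltas"]}

```bash
mkdir -p pics; python3 - <<'E'
from plant import ctrl
import cv2
for n in("scene","top"):
    cv2.imwrite(f"pics/{n}0.png",ctrl.snapshot(n)[:,:,::-1])
    print(ctrl.camera_params(n))
print(ctrl.get_obs())
E
```

```text
{'fx': 408.6925394181079, 'fy': 408.6925394181079, 'cx': 281.2993742038897, 'cy': 209.2307773718804, 'cam_to_world': array([[ 0.84776775, -0.30344115,  0.43498657,  1.04986351],
       [ 0.5302784 ,  0.50000113, -0.68469241, -0.85178558],
       [-0.00972992,  0.81112412,  0.58479312,  0.77439983],
       [ 0.        ,  0.        ,  0.        ,  1.        ]])}
{'fx': 431.4065253206171, 'fy': 431.4065253206171, 'cx': 279.3175735594645, 'cy': 212.3313462701484, 'cam_to_world': array([[ 0.01196666,  0.98097556, -0.19376208,  0.34752775],
       [-0.99989981,  0.01320465,  0.00509895, -0.05120846],
       [ 0.00756051,  0.19368165,  0.9810353 ,  1.08159735],
       [ 0.        ,  0.        ,  0.        ,  1.        ]])}
{'clock': 0.1, 'joint_pos': array([-4.72063872e+01,  2.05881336e+01,  6.38530869e-01, -1.69982655e-02,
       -7.01346472e+01, -1.65070113e+01]), 'qvel': array([-0.06635094, -0.09034974,  0.03438197,  0.08313435, -0.05493606,
        0.06634665]), 'tau': array([-1.08734392e-03, -5.84158301e+01,  2.93753278e+01,  7.01552019e+00,
        1.02058821e-02, -8.90263027e-05]), 'tool_pos': array([ 0.29871388, -0.60482326,  0.22570589]), 'orientation': array([ 1.79914682e+02, -8.61867744e-03, -1.53719180e+02]), 'force': array([ 0.13043226, -0.40037339, -1.38016002]), 'moment': array([-0.0005995 ,  0.01704365, -0.0042548 ]), 'gripper_force': 0.0, 'opening': 0.08742814636118088}
```

View pics/scene0.png

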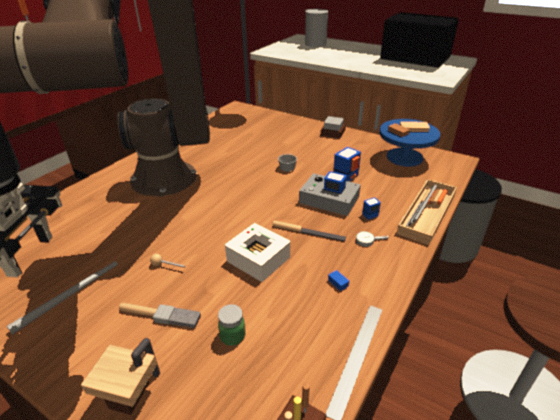

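View pics/top0.png

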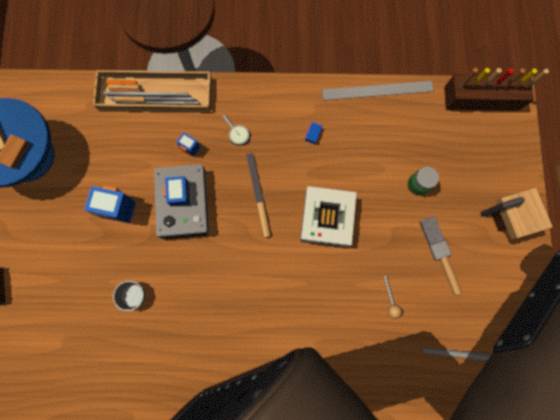

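The top view shows the grey unit at about (180,200), with the blue pack at (177,190) and its orange tab on the image-left side (+y). The charger is at (329,216). The loose blue blocks at (110,203) and (188,143) are the decoys. I'll zoom in on both.

```bash
python3 - <<'E'
import cv2,numpy as np
im=cv2.imread("pics/top0.png")
a=cv2.resize(im[155:250,145:225],None,fx=5,fy=5,interpolation=cv2.INTER_CUBIC)
b=cv2.resize(im[175:260,290:370],None,fx=5,fy=5,interpolation=cv2.INTER_CUBIC)
o=np.zeros((475,800,3),np.uint8);o[:475,:400]=a;o[:425,400:]=b
cv2.imwrite("pics/crop1.png",o)
im=cv2.imread("pics/scene0.png")
a=cv2.resize(im[160:220,295:375],None,fx=5,fy=5,interpolation=cv2.INTER_CUBIC)
b=cv2.resize(im[220:285,220:300],None,fx=5,fy=5,interpolation=cv2.INTER_CUBIC)
o=np.zeros((325,800,3),np.uint8);o[:300,:400]=a;o[:325,400:]=b
cv2.imwrite("pics/crop2.png",o)
E
```

```text
(no output)
```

View pics/crop1.png

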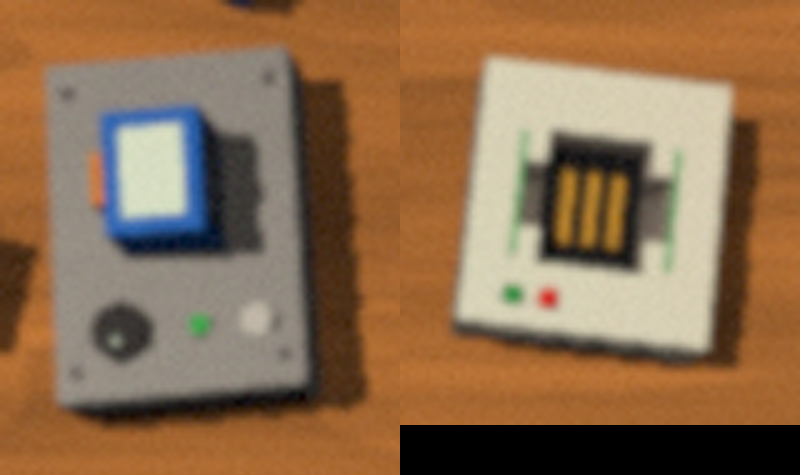

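View pics/crop2.png

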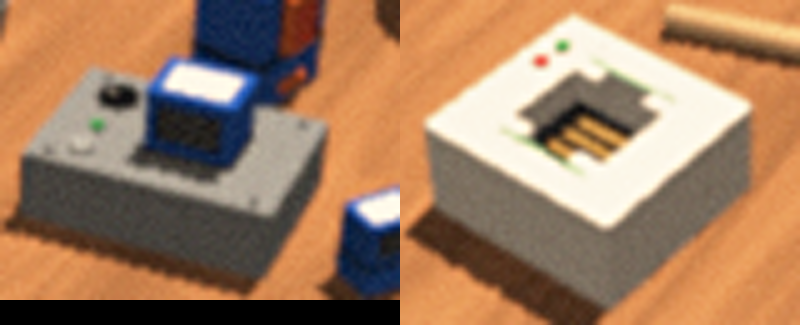

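Corners are clear in both views: the unit and charger tops, and the pack's white label. Next I'll cast rays through them.

```bash
cat > h.py <<'E'
import cv2,numpy as np
from plant import ctrl
def cast(cam,uv,z):
    p=ctrl.camera_params(cam);T=p["cam_to_world"];uv=np.atleast_2d(uv).astype(float)
    d=np.c_[(uv[:,0]-p["cx"])/p["fx"],-(uv[:,1]-p["cy"])/p["fy"],-np.ones(len(uv))]@T[:3,:3].T
    return T[:3,3]+d*((z-T[2,3])/d[:,2])[:,None]
def sub(poly_or_mask): pass
def rect(q,L,W,c0):
    # q ordered corners in object frame c0 ; rigid 2D fit
    a=np.array(c0)-np.mean(c0,0);b=q[:,:2]-q[:,:2].mean(0)
    th=np.arctan2((a[:,0]*b[:,1]-a[:,1]*b[:,0]).sum(),(a*b).sum())
    R=np.array([[np.cos(th),-np.sin(th)],[np.sin(th),np.cos(th)]])
    o=q[:,:2].mean(0)-R@np.mean(c0,0)
    return o,np.degrees(th),np.linalg.norm(q[:,:2]-(np.array(c0)@R.T+o),axis=1)*1e3
E
python3 - <<'E'
from h import *
up=lambda c,o,x0=0:(np.array(c,float)-[x0,0]+.5)/5-.5+np.array(o)
U=[[.07,.06],[.07,-.06],[-.1,-.06],[-.1,.06]]
C=[[.065,.06],[.065,-.06],[-.065,-.06],[-.065,.06]]
print("unit top",rect(cast("top",up([[47,66],[290,50],[310,385],[62,405]],(145,155)),.05),0,0,U))
print("unit scn",rect(cast("scene",up([[327,125],[265,212],[22,152],[95,67]],(295,160)),.05),0,0,U))
print("ch top",rect(cast("top",up([[487,58],[733,85],[710,355],[453,325]],(290,175),400),.06),0,0,C))
print("ch scn",rect(cast("scene",up([[750,108],[608,228],[427,122],[573,14]],(220,220),400),.06),0,0,C))
# label mask
for n,(x0,y0,x1,y1) in dict(top=(160,170,190,205),scene=(322,165,350,185)).items():
    im=cv2.imread(f"pics/{n}0.png")[y0:y1,x0:x1].astype(int)
    m=((im[:,:,2]>150)&(im[:,:,0]>120)&(im[:,:,1]>150)).astype(np.uint8)
    k,l,s,c=cv2.connectedComponentsWithStats(m);i=1+s[1:,4].argmax()
    pts=np.argwhere(l==i)[:,::-1]+[x0,y0]
    w=cast(n,pts,.0955)[:,:2];r=cv2.minAreaRect((w*1e3).astype(np.float32))
    print(n,s[i],w.mean(0),r)
# charger/unit tops by mask centroid as check
E
```

```text
unit top (array([0.59524703, 0.18827308]), np.float64(5.777951118916837), array([1.24378774, 1.17511608, 0.32973603, 0.96067598]))
unit scn (array([0.59546432, 0.18535049]), np.float64(5.186253784602151), array([2.8439005 , 5.50449467, 2.27347302, 2.59122375]))
ch top (array([ 0.54332053, -0.17589363]), np.float64(-6.204511213377687), array([0.89717896, 2.15283464, 1.68181703, 2.58682883]))
ch scn (array([ 0.54472104, -0.17828556]), np.float64(-7.018292997280463), array([2.15278405, 0.98029073, 1.65960158, 1.32274768]))
top [  9  10  13  19 229] [0.59571715 0.18986256] ((595.4808349609375, 189.5396728515625), (43.75062561035156, 28.18932342529297), 3.515869617462158)
scene [ 6  7 16  9 89] [0.59656074 0.18552127] ((596.2462158203125, 186.157958984375), (46.57139205932617, 37.235443115234375), 4.626060962677002)
```

Request:
apply_moves(deltas=[{"fingers": 87.6, "delta_pos": [-308, 290, 0], "angular": [0, 0, 10]}, {"fingers": 87.6, "delta_pos": [-308, 290, 0], "angular": [0, 0, 10]}, {"fingers": 87.6, "delta_pos": [-308, 290, 0], "angular": [0, 0, 10]}, {"fingers": 87.6, "delta_pos": [-308, 290, 0], "angular": [0, 0, 10]}, {"fingers": 87.6, "delta_pos": [-308, 290, 0], "angular": [0, 0, 10]}, {"fingers": 87.6, "delta_pos": [-308, 290, 0], "angular": [0, 0, 10]}, {"fingers": 87.6, "delta_pos": [-308, 290, 0], "angular": [0, 0, 10]}, {"fingers": 87.6, "delta_pos": [-308, 290, 0], "angular": [0, 0, 10]}, {"fingers": 87.6, "delta_pos": [-308, 290, 0], "angular": [0, 0, 10]}, {"fingers": 87.6, "delta_pos": [-308, 290, 0], "angular": [0, 0, 10]}])

```text
clock: 1.1
tool_pos: [0.4474, -0.2062, 0.2266]
orientation: [180.0, 0.0, -163.5]
force: [-0.8, -0.7, 0.2]
opening: 0.0876
gripper_force: 0.0
```

Request:
apply_moves(deltas=[{"fingers": 87.6, "delta_pos": [-253, 337, 0], "angular": [0, 0, 10.8]}, {"fingers": 87.6, "delta_pos": [-253, 337, 0], "angular": [0, 0, 10.8]}, {"fingers": 87.6, "delta_pos": [-253, 337, 0], "angular": [0, 0, 10.8]}, {"fingers": 87.6, "delta_pos": [-253, 337, 0], "angular": [0, 0, 10.8]}, {"fingers": 87.6, "delta_pos": [-253, 337, 0], "angular": [0, 0, 10.8]}, {"fingers": 87.6, "delta_pos": [-253, 337, 0], "angular": [0, 0, 10.8]}, {"fingers": 87.6, "delta_pos": [-253, 337, 0], "angular": [0, 0, 10.8]}, {"fingers": 87.6, "delta_pos": [-253, 337, 0], "angular": [0, 0, 10.8]}, {"fingers": 87.6, "delta_pos": [-253, 337, 0], "angular": [0, 0, 10.8]}, {"fingers": 87.6, "delta_pos": [-253, 337, 0], "angular": [0, 0, 10.8]}])

```text
clock: 2.1
tool_pos: [0.5959, 0.1882, 0.225]
orientation: [-180.0, -0.1, -174.4]
force: [-0.1, -0.1, -0.8]
opening: 0.0875
gripper_force: 0.0
```

Request:
apply_moves(deltas=[{"fingers": 87.6, "delta_pos": [0, 0, 40], "angular": [0, 0, 0]}, {"fingers": 87.6, "delta_pos": [0, 0, 80], "angular": [0, 0, 0]}, {"fingers": 87.6, "delta_pos": [0, 0, 105], "angular": [0, 0, 0]}, {"fingers": 87.6, "delta_pos": [0, 0, 120], "angular": [0, 0, 0]}, {"fingers": 87.6, "delta_pos": [0, 0, 135], "angular": [0, 0, 0]}, {"fingers": 87.6, "delta_pos": [0, 0, 150], "angular": [0, 0, 0]}, {"fingers": 87.6, "delta_pos": [0, 0, 160], "angular": [0, 0, 0]}, {"fingers": 75, "delta_pos": [0, 0, 166], "angular": [0, 0, 0]}, {"fingers": 70, "delta_pos": [0, 0, 166], "angular": [0, 0, 0]}, {"fingers": 66, "delta_pos": [0, 0, 166], "angular": [0, 0, 0]}])

```text
clock: 3.1
tool_pos: [0.5953, 0.1856, 0.0611]
orientation: [180.0, 0.0, -174.5]
force: [0.7, -0.2, -0.6]
opening: 0.0695
gripper_force: 0.0
```

```bash
python3 - <<'E'
from plant import ctrl
import cv2,numpy as np
i=ctrl.snapshot("scene")[:,:,::-1][110:230,280:400]; j=ctrl.snapshot("top")[:,:,::-1][140:260,110:230]
cv2.imwrite("pics/c3.png",cv2.resize(np.hstack([i,j]),(800,400),interpolation=cv2.INTER_CUBIC))
print(ctrl.get_obs())
E
```

```text
{'clock': 3.2, 'joint_pos': array([ 3.52476505e+01,  2.42029876e+01, -1.74506238e+01,  1.02686854e-02,
       -4.82745828e+01, -1.19761484e+02]), 'qvel': array([ 0.11264474, -0.14424072, -0.1522012 , -0.0949297 ,  0.06843383,
        0.06601725]), 'tau': array([-8.14535259e-02, -5.65787280e+01,  2.30567461e+01,  5.46735853e+00,
       -9.34489863e-02,  2.17103276e-03]), 'tool_pos': array([0.59543123, 0.1858531 , 0.06138314]), 'orientation': array([ 1.79971017e+02,  6.61426853e-02, -1.74507021e+02]), 'force': array([-0.71513279,  0.47678177, -0.76880918]), 'moment': array([-0.02420969,  0.01239355, -0.05309487]), 'gripper_force': 0.0, 'opening': 0.0667747563506139}
```

View pics/c3.png

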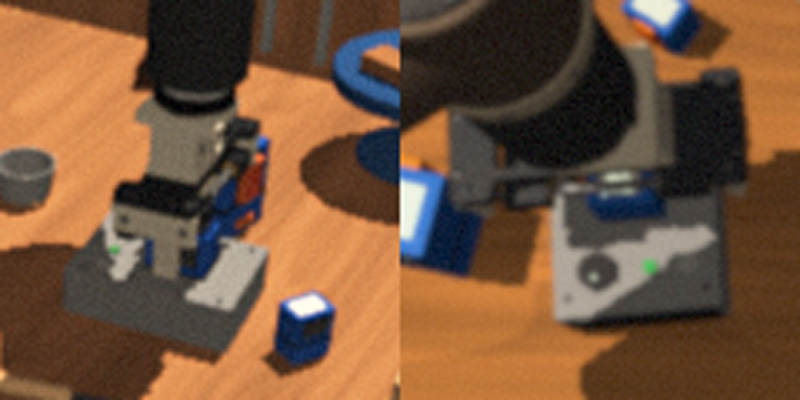

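The picture shows the fingers straddling the pack's ribbed and tab faces. I'll shift about 2 mm in y and then close little by little.

Request:
apply_moves(deltas=[{"fingers": 66, "delta_pos": [0, 2, 1], "angular": [0, 0, 0]}, {"fingers": 64, "delta_pos": [0, 2, 1], "angular": [0, 0, 0]}, {"fingers": 62, "delta_pos": [0, 2, 1], "angular": [0, 0, 0]}, {"fingers": 62, "delta_pos": [0, 2, 1], "angular": [0, 0, 0]}])

```text
clock: 3.6
tool_pos: [0.5948, 0.1878, 0.0597]
orientation: [180.0, 0.0, -174.5]
force: [0.0, -0.0, 0.1]
opening: 0.0619
gripper_force: 0.0
```

Request:
apply_moves(deltas=[{"fingers": 60, "delta_pos": [0, 0, 0], "angular": [0, 0, 0]}, {"fingers": 60, "delta_pos": [0, 0, 0], "angular": [0, 0, 0]}])

```text
clock: 3.8
tool_pos: [0.595, 0.188, 0.0597]
orientation: [180.0, 0.0, -174.5]
force: [-0.6, 1.9, 0.4]
opening: 0.0602
gripper_force: 0.9
```

Request:
apply_moves(deltas=[{"fingers": 58.5, "delta_pos": [0, 0, 0], "angular": [0, 0, 0]}, {"fingers": 58.5, "delta_pos": [0, 0, 0], "angular": [0, 0, 0]}])

```text
clock: 4.0
tool_pos: [0.595, 0.1879, 0.0597]
orientation: [180.0, 0.0, -174.5]
force: [0.1, 0.8, 1.0]
opening: 0.0586
gripper_force: 1.0
```

Request:
apply_moves(deltas=[{"fingers": 57.5, "delta_pos": [0, 0, 0], "angular": [0, 0, 0]}, {"fingers": 57.5, "delta_pos": [0, 0, 0], "angular": [0, 0, 0]}])

```text
clock: 4.2
tool_pos: [0.5949, 0.1882, 0.0597]
orientation: [180.0, 0.0, -174.5]
force: [-0.4, 4.7, 1.2]
opening: 0.0573
gripper_force: 2.3
```

Request:
apply_moves(deltas=[{"fingers": 56, "delta_pos": [0, 0, 0], "angular": [0, 0, 0]}, {"fingers": 56, "delta_pos": [0, 0, 0], "angular": [0, 0, 0]}])

```text
clock: 4.4
tool_pos: [0.5949, 0.1882, 0.0598]
orientation: [180.0, 0.0, -174.5]
force: [-2.3, 5.2, 1.8]
opening: 0.0561
gripper_force: 2.7
```

Request:
apply_moves(deltas=[{"fingers": 54.5, "delta_pos": [0, 0, 0], "angular": [0, 0, 0]}, {"fingers": 54.5, "delta_pos": [0, 0, 0], "angular": [0, 0, 0]}])

```text
clock: 4.6
tool_pos: [0.5949, 0.1884, 0.0598]
orientation: [179.9, 0.0, -174.5]
force: [-3.0, 6.0, 2.0]
opening: 0.0548
gripper_force: 3.1
```

Request:
apply_moves(deltas=[{"fingers": 53, "delta_pos": [0, 0, 0], "angular": [0, 0, 0]}, {"fingers": 53, "delta_pos": [0, 0, 0], "angular": [0, 0, 0]}])

```text
clock: 4.8
tool_pos: [0.5948, 0.1886, 0.0598]
orientation: [179.9, 0.0, -174.5]
force: [-2.8, 6.7, 2.2]
opening: 0.0532
gripper_force: 3.5
```

Request:
apply_moves(deltas=[{"fingers": 51.5, "delta_pos": [0, 0, 0], "angular": [0, 0, 0]}, {"fingers": 51.5, "delta_pos": [0, 0, 0], "angular": [0, 0, 0]}])

```text
clock: 5.0
tool_pos: [0.5949, 0.1888, 0.0598]
orientation: [179.9, 0.0, -174.5]
force: [-3.2, 7.3, 2.6]
opening: 0.0518
gripper_force: 3.9
```

Request:
apply_moves(deltas=[{"fingers": 50.5, "delta_pos": [0, 0, 0], "angular": [0, 0, 0]}, {"fingers": 50.5, "delta_pos": [0, 0, 0], "angular": [0, 0, 0]}])

```text
clock: 5.2
tool_pos: [0.5948, 0.1889, 0.0598]
orientation: [179.9, 0.0, -174.5]
force: [-2.3, 7.5, 2.8]
opening: 0.0507
gripper_force: 4.2
```

Request:
apply_moves(deltas=[{"fingers": 49.5, "delta_pos": [0, 0, 0], "angular": [0, 0, 0]}, {"fingers": 49.5, "delta_pos": [0, 0, 0], "angular": [0, 0, 0]}])

```text
clock: 5.4
tool_pos: [0.5948, 0.1888, 0.0598]
orientation: [179.9, 0.0, -174.5]
force: [-2.7, 6.8, 2.0]
opening: 0.0499
gripper_force: 5.4
```

Request:
apply_moves(deltas=[{"fingers": 48.5, "delta_pos": [0, 0, 0], "angular": [0, 0, 0]}, {"fingers": 48.5, "delta_pos": [0, 0, 0], "angular": [0, 0, 0]}])

```text
clock: 5.6
tool_pos: [0.5949, 0.1884, 0.0598]
orientation: [180.0, 0.0, -174.5]
force: [-1.2, 6.1, 2.3]
opening: 0.0487
gripper_force: 7.5
```

Request:
apply_moves(deltas=[{"fingers": 48.5, "delta_pos": [0, 0.5, 0], "angular": [0, 0, 0]}, {"fingers": 48.5, "delta_pos": [0, 0.5, 0], "angular": [0, 0, 0]}])

```text
clock: 5.8
tool_pos: [0.5949, 0.1884, 0.0598]
orientation: [180.0, 0.0, -174.5]
force: [-1.4, 4.6, 3.2]
opening: 0.0489
gripper_force: 8.3
```

Request:
apply_moves(deltas=[{"fingers": 47.5, "delta_pos": [0, 0, 0], "angular": [0, 0, 0]}, {"fingers": 47.5, "delta_pos": [0, 0, 0], "angular": [0, 0, 0]}])

```text
clock: 6.0
tool_pos: [0.5949, 0.188, 0.0598]
orientation: [-180.0, 0.0, -174.5]
force: [-1.1, 2.7, 4.1]
opening: 0.0476
gripper_force: 10.7
```

Request:
apply_moves(deltas=[{"fingers": 46.8, "delta_pos": [0, 0, 0], "angular": [0, 0, 0]}, {"fingers": 46.8, "delta_pos": [0, 0, 0], "angular": [0, 0, 0]}])

```text
clock: 6.2
tool_pos: [0.5949, 0.1877, 0.0598]
orientation: [-180.0, 0.0, -174.5]
force: [0.4, -0.4, 5.5]
opening: 0.047
gripper_force: 12.6
```

Request:
apply_moves(deltas=[{"fingers": 46, "delta_pos": [0, 0, 0], "angular": [0, 0, 0]}, {"fingers": 46, "delta_pos": [0, 0, 0], "angular": [0, 0, 0]}])

```text
clock: 6.4
tool_pos: [0.5949, 0.1875, 0.0599]
orientation: [-180.0, 0.0, -174.5]
force: [0.4, 0.2, 6.5]
opening: 0.0465
gripper_force: 19.4
```

Request:
apply_moves(deltas=[{"fingers": 46, "delta_pos": [0, 0, -0.5], "angular": [0, 0, 0]}, {"fingers": 45, "delta_pos": [0, 0, -0.5], "angular": [0, 0, 0]}])

```text
clock: 6.6
tool_pos: [0.5948, 0.1876, 0.06]
orientation: [-180.0, -0.0, -174.5]
force: [1.3, -1.0, 3.2]
opening: 0.0459
gripper_force: 30.0
```

Request:
apply_moves(deltas=[{"fingers": 44, "delta_pos": [0, 0, -0.3], "angular": [0, 0, 0]}, {"fingers": 43, "delta_pos": [0, 0, -0.3], "angular": [0, 0, 0]}])

```text
clock: 6.8
tool_pos: [0.5946, 0.1877, 0.0601]
orientation: [-180.0, -0.0, -174.5]
force: [1.4, -1.8, 0.6]
opening: 0.0458
gripper_force: 30.0
```

Request:
apply_moves(deltas=[{"fingers": 40, "delta_pos": [0, 0, -0.5], "angular": [0, 0, 0]}, {"fingers": 40, "delta_pos": [0, 0, -1], "angular": [0, 0, 0]}, {"fingers": 40, "delta_pos": [0, 0, -1.3], "angular": [0, 0, 0]}, {"fingers": 40, "delta_pos": [0, 0, -1.5], "angular": [0, 0, 0]}])

```text
clock: 7.2
tool_pos: [0.5943, 0.1881, 0.0615]
orientation: [-180.0, -0.0, -174.5]
force: [1.3, -0.1, -2.0]
opening: 0.0459
gripper_force: 30.0
```

Request:
apply_moves(deltas=[{"fingers": 40, "delta_pos": [0, 0, -0.5], "angular": [0, 0, 0]}, {"fingers": 40, "delta_pos": [0, 0, -1], "angular": [0, 0, 0]}, {"fingers": 40, "delta_pos": [0, 0, -1.3], "angular": [0, 0, 0]}])

```text
clock: 7.5
tool_pos: [0.5947, 0.1882, 0.0632]
orientation: [180.0, -0.0, -174.5]
force: [0.7, -0.4, -2.4]
opening: 0.0461
gripper_force: 30.0
```

Request:
apply_moves(deltas=[{"fingers": 40, "delta_pos": [0, 0, -2], "angular": [0, 0, 0]}, {"fingers": 40, "delta_pos": [0, 0, -5], "angular": [0, 0, 0]}, {"fingers": 40, "delta_pos": [0, 0, -8], "angular": [0, 0, 0]}, {"fingers": 40, "delta_pos": [0, 0, -11], "angular": [0, 0, 0]}, {"fingers": 40, "delta_pos": [0, 0, -14], "angular": [0, 0, 0]}])

```text
clock: 8.0
tool_pos: [0.5948, 0.1882, 0.0776]
orientation: [180.0, 0.0, -174.5]
force: [-0.9, 0.4, -2.1]
opening: 0.0461
gripper_force: 30.0
```

Request:
apply_moves(deltas=[{"fingers": 40, "delta_pos": [0, 0, -4], "angular": [0, 0, 0]}, {"fingers": 40, "delta_pos": [0, 0, -8], "angular": [0, 0, 0]}, {"fingers": 40, "delta_pos": [0, 0, -13], "angular": [0, 0, 0]}, {"fingers": 40, "delta_pos": [0, 0, -18], "angular": [0, 0, 0]}, {"fingers": 40, "delta_pos": [0, 0, -25], "angular": [0, 0, 0]}, {"fingers": 40, "delta_pos": [0, 0, -35], "angular": [0, 0, 0]}, {"fingers": 40, "delta_pos": [0, 0, -45], "angular": [0, 0, 0]}, {"fingers": 40, "delta_pos": [0, 0, -55], "angular": [0, 0, 0]}, {"fingers": 40, "delta_pos": [0, 0, -62], "angular": [0, 0, 0]}, {"fingers": 40, "delta_pos": [0, 0, -64], "angular": [0, 0, 0]}])

```text
clock: 9.0
tool_pos: [0.5952, 0.1884, 0.1425]
orientation: [180.0, 0.1, -174.5]
force: [-1.0, -0.3, -2.6]
opening: 0.0461
gripper_force: 30.0
```

```bash
python3 - <<'E'
from h import *
for n,(x0,y0,x1,y1) in dict(top=(295,180,365,255),scene=(220,215,298,280)).items():
    im=cv2.imread(f"pics/{n}0.png")[y0:y1,x0:x1]
    im=cv2.resize(im,None,fx=4,fy=4,interpolation=cv2.INTER_CUBIC)
    m=(im.min(2)>(125 if n=="top" else 165)).astype(np.uint8)
    c=max(cv2.findContours(m,cv2.RETR_EXTERNAL,cv2.CHAIN_APPROX_NONE)[0],key=cv2.contourArea)
    c=cv2.convexHull(c)[:,0]
    w=cast(n,(c+.5)/4-.5+[x0,y0],.06)[:,:2]*1e3
    r=cv2.minAreaRect(w.astype(np.float32));M=cv2.moments(w.astype(np.float32))
    print(n,r,M["m10"]/M["m00"],M["m01"]/M["m00"])
E
```

```text
top ((544.6683959960938, -175.2877960205078), (121.46047973632812, 131.4986114501953), 83.61703491210938) 544.6185033232366 -175.28580170442572
scene ((543.9554443359375, -178.43484497070312), (122.51119232177734, 132.28697204589844), 83.40830993652344) 544.057702771689 -178.47928242390907
```

Request:
apply_moves(deltas=[{"fingers": 40, "delta_pos": [86, -356, 0], "angular": [0, 0, 12.1]}, {"fingers": 40, "delta_pos": [86, -356, 0], "angular": [0, 0, 12.1]}, {"fingers": 40, "delta_pos": [86, -356, 0], "angular": [0, 0, 12.1]}, {"fingers": 40, "delta_pos": [86, -356, 0], "angular": [0, 0, 12.1]}, {"fingers": 40, "delta_pos": [86, -356, 0], "angular": [0, 0, 12.1]}, {"fingers": 40, "delta_pos": [86, -356, 0], "angular": [0, 0, 12.1]}, {"fingers": 40, "delta_pos": [86, -356, 0], "angular": [0, 0, 12.1]}, {"fingers": 40, "delta_pos": [86, -356, 0], "angular": [0, 0, 12.1]}, {"fingers": 40, "delta_pos": [86, -356, 0], "angular": [0, 0, 12.1]}, {"fingers": 40, "delta_pos": [86, -356, 0], "angular": [0, 0, 12.1]}])

```text
clock: 10.0
tool_pos: [0.543, -0.1745, 0.141]
orientation: [180.0, -0.0, 173.3]
force: [-0.0, 0.9, -1.9]
opening: 0.046
gripper_force: 30.0
```

```bash
python3 - <<'E'
from plant import ctrl
import cv2,numpy as np
i=ctrl.snapshot("scene")[:,:,::-1][170:290,200:320]; j=ctrl.snapshot("top")[:,:,::-1][150:270,270:390]
cv2.imwrite("pics/c4.png",cv2.resize(np.hstack([i,j]),(800,400),interpolation=cv2.INTER_CUBIC))
for k in range(3): 
    ctrl.snapshot("top"); o=ctrl.get_obs(); print(o["tool_pos"],o["orientation"],o["force"])
E
```

```text
[ 0.54346443 -0.17334634  0.14113859] [1.79991457e+02 1.74493560e-03 1.73463587e+02] [-0.59858511 -0.58587929 -2.6049958 ]
[ 0.54351619 -0.17330423  0.14118998] [1.79994943e+02 6.52463483e-03 1.73480878e+02] [ 0.35033601  0.66148253 -1.85734431]
[ 0.54347828 -0.17334784  0.14117808] [1.79997901e+02 2.97992107e-03 1.73483790e+02] [ 0.0810893  -0.10560693 -2.28952205]
```

View pics/c4.png

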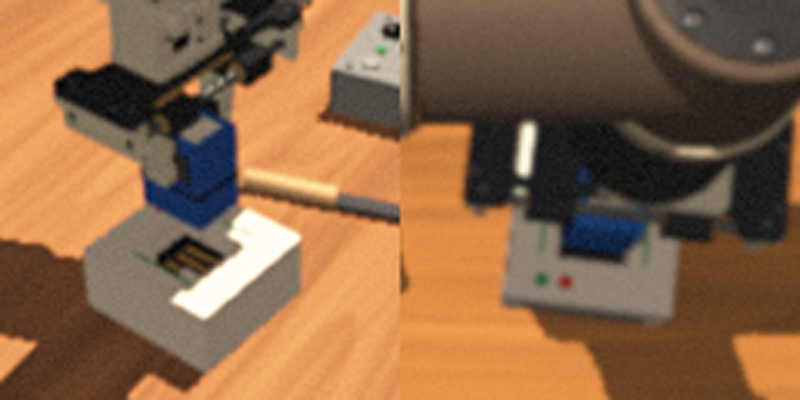

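```bash
python3 - <<'E'
from h import *
s=np.array([[148,197],[205,228],[237,190]])/3.3333-.35+[200,170]
q=cast("scene",s,.101); print(q)
print(rect(q,0,0,[[-.03,-.023],[.03,-.023],[.03,.023]]))
E
```

```text
[[ 0.51152954 -0.1893802   0.101     ]
 [ 0.57184329 -0.19751255  0.101     ]
 [ 0.56700406 -0.14512534  0.101     ]]
(array([ 0.54023556, -0.1695314 ]), np.float64(-0.8140173107622908), array([3.16700823, 4.95202823, 4.00066836]))
```

Request:
apply_moves(deltas=[{"fingers": 40, "delta_pos": [-0.3, -3.1, 0], "angular": [0, 0, 0]}, {"fingers": 40, "delta_pos": [-0.3, -3.1, 10], "angular": [0, 0, 0]}, {"fingers": 40, "delta_pos": [-0.3, -3.1, 20], "angular": [0, 0, 0]}, {"fingers": 40, "delta_pos": [-0.3, -3.1, 28], "angular": [0, 0, 0]}, {"fingers": 40, "delta_pos": [-0.3, -3.1, 33], "angular": [0, 0, 0]}, {"fingers": 40, "delta_pos": [-0.3, -3.1, 36], "angular": [0, 0, 0]}, {"fingers": 40, "delta_pos": [-0.3, -3.1, 36], "angular": [0, 0, 0]}])

```text
clock: 10.95
tool_pos: [0.5428, -0.1776, 0.1046]
orientation: [-180.0, -0.1, 173.4]
force: [0.0, -1.4, -2.1]
opening: 0.046
gripper_force: 30.0
```

```bash
python3 - <<'E'
from plant import ctrl
import cv2,numpy as np
i=ctrl.snapshot("scene")[:,:,::-1][190:290,210:310]; j=ctrl.snapshot("top")[:,:,::-1][170:270,290:390]
cv2.imwrite("pics/c5.png",cv2.resize(np.hstack([i,j]),(800,400),interpolation=cv2.INTER_CUBIC))
o=ctrl.get_obs(); print(o["tool_pos"],o["orientation"],o["force"])
E
```

```text
[ 0.54328967 -0.17763499  0.1053274 ] [-1.79993189e+02  1.49916639e-02  1.73391658e+02] [-0.68245986 -0.70753654 -2.18061391]
```

View pics/c5.png

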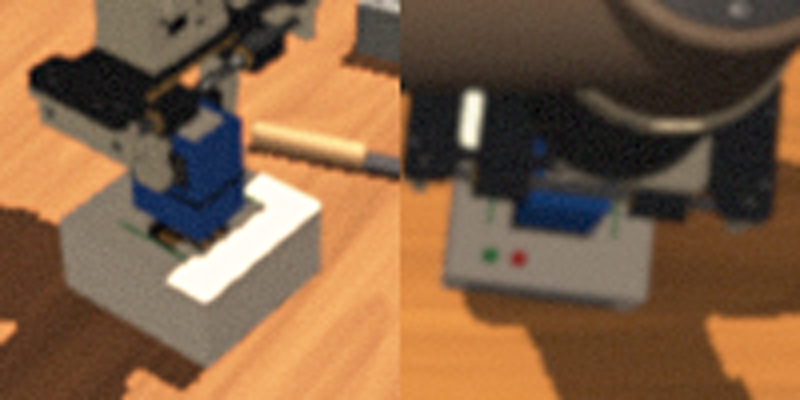

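Request:
apply_moves(deltas=[{"fingers": 40, "delta_pos": [0, 1.2, 0], "angular": [0, 0, 0]}, {"fingers": 40, "delta_pos": [0, 1.2, 1], "angular": [0, 0, 0]}, {"fingers": 40, "delta_pos": [0, 1.2, 2], "angular": [0, 0, 0]}, {"fingers": 40, "delta_pos": [0, 1.2, 3], "angular": [0, 0, 0]}, {"fingers": 40, "delta_pos": [0, 1.2, 3], "angular": [0, 0, 0]}])

```text
clock: 11.55
tool_pos: [0.5431, -0.1764, 0.102]
orientation: [-180.0, -0.0, 173.4]
force: [0.1, 0.5, -2.7]
opening: 0.0462
gripper_force: 30.0
```

Request:
apply_moves(deltas=[{"fingers": 40, "delta_pos": [0, 0, 0.7], "angular": [0, 0, 0]}, {"fingers": 40, "delta_pos": [0, 0, 1.4], "angular": [0, 0, 0]}, {"fingers": 40, "delta_pos": [0, 0, 2], "angular": [0, 0, 0]}])

```text
clock: 11.85
tool_pos: [0.5432, -0.1764, 0.1001]
orientation: [-180.0, -0.0, 173.4]
force: [-0.3, -1.0, -1.6]
opening: 0.0461
gripper_force: 30.0
```

Request:
apply_moves(deltas=[{"fingers": 40, "delta_pos": [0, 0, 0.7], "angular": [0, 0, 0]}, {"fingers": 40, "delta_pos": [0, 0, 1.4], "angular": [0, 0, 0]}, {"fingers": 40, "delta_pos": [0, 0, 2], "angular": [0, 0, 0]}])

```text
clock: 12.15
tool_pos: [0.5432, -0.1764, 0.0981]
orientation: [-180.0, -0.0, 173.4]
force: [0.0, 0.8, -2.1]
opening: 0.046
gripper_force: 30.0
```

Request:
apply_moves(deltas=[{"fingers": 40, "delta_pos": [0, 0, 0.7], "angular": [0, 0, 0]}, {"fingers": 40, "delta_pos": [0, 0, 1.4], "angular": [0, 0, 0]}, {"fingers": 40, "delta_pos": [0, 0, 2], "angular": [0, 0, 0]}])

```text
clock: 12.45
tool_pos: [0.5433, -0.1764, 0.0961]
orientation: [-180.0, 0.0, 173.4]
force: [-0.3, 0.2, -1.9]
opening: 0.0458
gripper_force: 30.0
```

Request:
apply_moves(deltas=[{"fingers": 40, "delta_pos": [0, 0, 0.7], "angular": [0, 0, 0]}, {"fingers": 40, "delta_pos": [0, 0, 1.4], "angular": [0, 0, 0]}, {"fingers": 40, "delta_pos": [0, 0, 2], "angular": [0, 0, 0]}])

```text
clock: 12.75
tool_pos: [0.5432, -0.1764, 0.0941]
orientation: [180.0, -0.0, 173.4]
force: [0.5, 0.5, -2.7]
opening: 0.0461
gripper_force: 30.0
```

Request:
apply_moves(deltas=[{"fingers": 40, "delta_pos": [0, 0, 0.7], "angular": [0, 0, 0]}, {"fingers": 40, "delta_pos": [0, 0, 1.4], "angular": [0, 0, 0]}, {"fingers": 40, "delta_pos": [0, 0, 2], "angular": [0, 0, 0]}])

```text
clock: 13.05
tool_pos: [0.5432, -0.1764, 0.0921]
orientation: [180.0, -0.0, 173.4]
force: [0.1, 0.1, -2.8]
opening: 0.0462
gripper_force: 30.0
```

Request:
apply_moves(deltas=[{"fingers": 40, "delta_pos": [0, 0, 0.7], "angular": [0, 0, 0]}, {"fingers": 40, "delta_pos": [0, 0, 1.4], "angular": [0, 0, 0]}, {"fingers": 40, "delta_pos": [0, 0, 2], "angular": [0, 0, 0]}])

```text
clock: 13.35
tool_pos: [0.5432, -0.1764, 0.0901]
orientation: [180.0, -0.0, 173.4]
force: [-0.7, -0.7, -1.9]
opening: 0.046
gripper_force: 30.0
```

Request:
apply_moves(deltas=[{"fingers": 40, "delta_pos": [0, 0, 0.8], "angular": [0, 0, 0]}, {"fingers": 40, "delta_pos": [0, 0, 1.5], "angular": [0, 0, 0]}, {"fingers": 40, "delta_pos": [0, 0, 1.5], "angular": [0, 0, 0]}])

```text
clock: 13.65
tool_pos: [0.5431, -0.1764, 0.0885]
orientation: [-180.0, -0.0, 173.4]
force: [-0.1, -0.3, -2.5]
opening: 0.046
gripper_force: 30.0
```

Request:
apply_moves(deltas=[{"fingers": 40, "delta_pos": [0, 0, 0.8], "angular": [0, 0, 0]}, {"fingers": 40, "delta_pos": [0, 0, 1.5], "angular": [0, 0, 0]}, {"fingers": 40, "delta_pos": [0, 0, 1.5], "angular": [0, 0, 0]}])

```text
clock: 13.95
tool_pos: [0.5432, -0.1764, 0.087]
orientation: [-180.0, -0.0, 173.4]
force: [-0.0, 0.5, -2.0]
opening: 0.046
gripper_force: 30.0
```

Request:
apply_moves(deltas=[{"fingers": 40, "delta_pos": [0, 0, 0.8], "angular": [0, 0, 0]}, {"fingers": 40, "delta_pos": [0, 0, 1.5], "angular": [0, 0, 0]}, {"fingers": 40, "delta_pos": [0, 0, 1.5], "angular": [0, 0, 0]}])

```text
clock: 14.25
tool_pos: [0.5432, -0.1763, 0.0855]
orientation: [180.0, -0.0, 173.4]
force: [0.2, -0.1, -2.2]
opening: 0.0459
gripper_force: 30.0
```

Request:
apply_moves(deltas=[{"fingers": 40, "delta_pos": [0, 0, 0.8], "angular": [0, 0, 0]}, {"fingers": 40, "delta_pos": [0, 0, 1.5], "angular": [0, 0, 0]}, {"fingers": 40, "delta_pos": [0, 0, 1.5], "angular": [0, 0, 0]}])

```text
clock: 14.55
tool_pos: [0.5431, -0.1764, 0.084]
orientation: [180.0, -0.0, 173.4]
force: [0.5, 0.4, -1.4]
opening: 0.046
gripper_force: 30.0
```

Request:
apply_moves(deltas=[{"fingers": 40, "delta_pos": [0, 0, 0.8], "angular": [0, 0, 0]}, {"fingers": 40, "delta_pos": [0, 0, 1.5], "angular": [0, 0, 0]}, {"fingers": 40, "delta_pos": [0, 0, 1.5], "angular": [0, 0, 0]}])

```text
clock: 14.85
tool_pos: [0.5432, -0.1763, 0.0825]
orientation: [180.0, -0.0, 173.4]
force: [0.3, 0.6, -2.5]
opening: 0.046
gripper_force: 30.0
```

Request:
apply_moves(deltas=[{"fingers": 40, "delta_pos": [0, 0, 0.8], "angular": [0, 0, 0]}, {"fingers": 40, "delta_pos": [0, 0, 1.5], "angular": [0, 0, 0]}, {"fingers": 40, "delta_pos": [0, 0, 1.5], "angular": [0, 0, 0]}])

```text
clock: 15.15
tool_pos: [0.5431, -0.1764, 0.081]
orientation: [180.0, -0.0, 173.4]
force: [0.9, -0.2, -1.7]
opening: 0.0458
gripper_force: 30.0
```

Request:
apply_moves(deltas=[{"fingers": 40, "delta_pos": [0, 0, 0.8], "angular": [0, 0, 0]}, {"fingers": 40, "delta_pos": [0, 0, 1.5], "angular": [0, 0, 0]}, {"fingers": 40, "delta_pos": [0, 0, 1.5], "angular": [0, 0, 0]}])

```text
clock: 15.45
tool_pos: [0.5431, -0.1764, 0.0795]
orientation: [-180.0, -0.0, 173.4]
force: [-0.1, 0.2, -1.6]
opening: 0.0458
gripper_force: 30.0
```

Request:
apply_moves(deltas=[{"fingers": 40, "delta_pos": [0, 0, 0.8], "angular": [0, 0, 0]}, {"fingers": 40, "delta_pos": [0, 0, 1.5], "angular": [0, 0, 0]}, {"fingers": 40, "delta_pos": [0, 0, 1.5], "angular": [0, 0, 0]}])

```text
clock: 15.75
tool_pos: [0.5432, -0.1764, 0.0781]
orientation: [-180.0, -0.0, 173.4]
force: [0.5, -0.9, -2.7]
opening: 0.0461
gripper_force: 30.0
```

Request:
apply_moves(deltas=[{"fingers": 40, "delta_pos": [0, 0, 0.8], "angular": [0, 0, 0]}, {"fingers": 40, "delta_pos": [0, 0, 1.5], "angular": [0, 0, 0]}, {"fingers": 40, "delta_pos": [0, 0, 1.5], "angular": [0, 0, 0]}])

```text
clock: 16.05
tool_pos: [0.5433, -0.1764, 0.077]
orientation: [-180.0, 0.0, 173.4]
force: [-1.8, 0.3, 3.0]
opening: 0.0458
gripper_force: 30.0
```

Request:
apply_moves(deltas=[{"fingers": 40, "delta_pos": [0, 0, 0.8], "angular": [0, 0, 0]}, {"fingers": 40, "delta_pos": [0, 0, 1.5], "angular": [0, 0, 0]}, {"fingers": 40, "delta_pos": [0, 0, 1.5], "angular": [0, 0, 0]}])

```text
clock: 16.35
tool_pos: [0.5434, -0.1764, 0.0756]
orientation: [-180.0, 0.0, 173.4]
force: [-2.1, 2.0, 6.8]
opening: 0.0461
gripper_force: 30.0
```

Request:
apply_moves(deltas=[{"fingers": 40, "delta_pos": [0, 0, 0.3], "angular": [0, 0, 0]}, {"fingers": 40, "delta_pos": [0, 0, 0.3], "angular": [0, 0, 0]}, {"fingers": 40, "delta_pos": [0, 0, 0.3], "angular": [0, 0, 0]}, {"fingers": 40, "delta_pos": [0, 0, 0.3], "angular": [0, 0, 0]}, {"fingers": 40, "delta_pos": [0, 0, 0.3], "angular": [0, 0, 0]}])

```text
clock: 16.85
tool_pos: [0.5434, -0.1765, 0.0754]
orientation: [-180.0, 0.0, 173.4]
force: [-3.1, 0.8, 7.1]
opening: 0.0461
gripper_force: 30.0
```

Request:
apply_moves(deltas=[{"fingers": 40, "delta_pos": [0, 0, -1], "angular": [0, 0, 0]}, {"fingers": 40, "delta_pos": [0, 0, -2], "angular": [0, 0, 0]}, {"fingers": 40, "delta_pos": [0, 0, -2], "angular": [0, 0, 0]}])

```text
clock: 17.15
tool_pos: [0.5433, -0.1764, 0.077]
orientation: [-180.0, 0.0, 173.4]
force: [-1.5, 1.3, 2.8]
opening: 0.0459
gripper_force: 30.0
```

Request:
apply_moves(deltas=[{"fingers": 47, "delta_pos": [0, 0, 0], "angular": [0, 0, 0]}, {"fingers": 49, "delta_pos": [0, 0, 0], "angular": [0, 0, 0]}, {"fingers": 52, "delta_pos": [0, 0, 0], "angular": [0, 0, 0]}, {"fingers": 56, "delta_pos": [0, 0, 0], "angular": [0, 0, 0]}, {"fingers": 62, "delta_pos": [0, 0, 0], "angular": [0, 0, 0]}, {"fingers": 70, "delta_pos": [0, 0, 0], "angular": [0, 0, 0]}, {"fingers": 80, "delta_pos": [0, 0, 0], "angular": [0, 0, 0]}, {"fingers": 87, "delta_pos": [0, 0, 0], "angular": [0, 0, 0]}, {"fingers": 87, "delta_pos": [0, 0, 0], "angular": [0, 0, 0]}, {"fingers": 87, "delta_pos": [0, 0, 0], "angular": [0, 0, 0]}])

```text
clock: 18.15
tool_pos: [0.5432, -0.1764, 0.0768]
orientation: [-180.0, -0.0, 173.4]
force: [0.8, 0.7, -0.4]
opening: 0.0866
gripper_force: 0.0
```

Request:
apply_moves(deltas=[{"fingers": 87, "delta_pos": [0, 0, -10], "angular": [0, 0, 0]}, {"fingers": 87, "delta_pos": [0, 0, -25], "angular": [0, 0, 0]}, {"fingers": 87, "delta_pos": [0, 0, -45], "angular": [0, 0, 0]}, {"fingers": 87, "delta_pos": [0, 0, -80], "angular": [0, 0, 0]}, {"fingers": 87, "delta_pos": [0, 0, -110], "angular": [0, 0, 0]}, {"fingers": 87, "delta_pos": [0, 0, -140], "angular": [0, 0, 0]}, {"fingers": 87, "delta_pos": [0, -40, -140], "angular": [0, 0, 0]}, {"fingers": 87, "delta_pos": [0, -80, -140], "angular": [0, 0, 0]}, {"fingers": 87, "delta_pos": [0, -120, -140], "angular": [0, 0, 0]}, {"fingers": 87, "delta_pos": [0, -160, -140], "angular": [0, 0, 0]}])

```text
clock: 19.15
tool_pos: [0.5246, -0.3367, 0.2181]
orientation: [-180.0, 0.1, 173.4]
force: [0.8, -0.1, -0.8]
opening: 0.0869
gripper_force: 0.0
```

```bash
python3 - <<'E'
from plant import ctrl
import cv2,numpy as np
i=ctrl.snapshot("scene")[:,:,::-1][180:280,210:310]; j=ctrl.snapshot("top")[:,:,::-1][170:270,290:390]
cv2.imwrite("pics/c6.png",cv2.resize(np.hstack([i,j]),(800,400),interpolation=cv2.INTER_CUBIC))
o=ctrl.get_obs(); print(o["tool_pos"],o["clock"],o["force"])
E
```

```text
[ 0.52378521 -0.33912278  0.21724876] 19.25 [ 0.46683491 -0.34169132 -0.09080002]
```

View pics/c6.png

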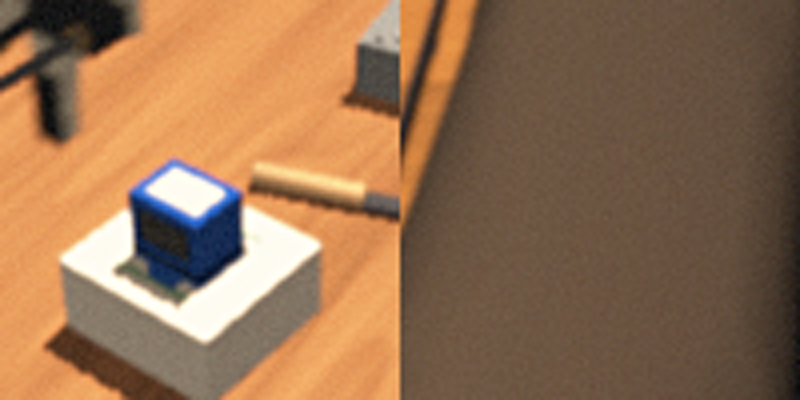

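The pack stands upright and released in the well, at about (185,220) in the crop, and the gripper is clear of it. I'll hold for a moment so everything settles, then hand in.

Request:
apply_moves(deltas=[{"fingers": 87, "delta_pos": [0, 0, 0], "angular": [0, 0, 0]}, {"fingers": 87, "delta_pos": [0, 0, 0], "angular": [0, 0, 0]}, {"fingers": 87, "delta_pos": [0, 0, 0], "angular": [0, 0, 0]}])

```text
clock: 19.55
tool_pos: [0.5251, -0.3344, 0.2173]
orientation: [180.0, 0.0, 173.5]
force: [0.0, -0.6, -0.9]
opening: 0.0873
gripper_force: 0.0
```

```bash
python3 -c "
from plant import ctrl
print(ctrl.close_job())"
```

```text
the job is handed in; nothing more can be done
None
```

The battery pack is standing upright and released in the charger's well, after I pressed it down with about 9 N for half a second; the job is handed in at about 19.6 s of the 58 s allowed, but the hand-in gave no verdict.

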